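# Rehang the lift-off door of the cocoa-butter warming cabinet

## Task

The glazed door of the cocoa-butter warming cabinet has been washed and stands in the drying rack. Lift it out, ease both of its hinge knuckles down together over the cabinet's two hinge pins until they are fully home, feeling for the pins and never forcing, jamming or dropping the door, then swing it gently fully shut and let go. Do not disturb the chocolate mould in the rack, the two chocolate trees or the bottle.

Things in the scene. Friction and masses are not known exactly. Their poses are not given: they have to be found in the camera images.
- door: The loose door: aluminium frame 170 wide x 180 high x 14 mm thick, 26 mm frame bars round a clear pane; 0.32 to 0.48 kg, centre of mass at x = 95, z = 89 mm. Origin on its hinge axis, level with its lower edge; z up; x along its width to the free edge. Frame: x = 12 to 182, z = 0 to 180, y = -7 to 7 mm. -y is its outer face. It starts upright in the rack, lower edge 12 mm over the counter.
- knuckle_low (a point): Lower end, on the axis, of the door's lower hinge knuckle: a fixed upright steel tube off the hinge edge, open at both ends, 18 mm outside, 10 mm bore, 24 mm long (door frame: x = y = 0, z = 12 to 36 mm). Axes as the door's.
- knuckle_up (a point): Lower end, on the axis, of the door's upper hinge knuckle, a tube like the lower one (door frame: x = y = 0, z = 146 to 170 mm). Axes as the door's.
- door_top (a point): Middle of the top edge of the door (door frame: x = 97, y = 0, z = 180 mm). The top frame bar, 14 mm thick, can be pinched from above anywhere along it.
- door_handle (a point): Middle of the door's bar handle on the outer face: an upright 8 mm round steel bar, 70 mm long (door frame: x = 169, y = -30, z = 55 to 125 mm).
- cabinet: The fixed warming cabinet, white on a steel base, 220 deep x 240 wide x 258 mm high; origin at the centre of its underside, z up. Its open front faces its own -x: front plane at x = -110 mm, rubber seal round the opening out to x = -116 mm. Shut, the door's x axis points along the cabinet's -y, its outer face along the cabinet's -x; it has no latch and swings easily about the pins.
- hinge (a point): Where the door's origin is when it is home on the pins and the hinge strip is in the middle of its slots (cabinet frame: x = -125, y = 97, z = 68 mm; axes as the cabinet's). The strip, a 24 mm steel bar on the cabinet's front, left of the opening seen from the front, is screwed tight anywhere up to 10 mm to either side of this along the cabinet's y; its place is not reported: feel or look for it.
- ledge_up (a point): Where the foot of the upper pin is when the strip is in the middle of its slots (134 mm above that of the lower pin, same axis, 214 mm over the counter; lower 80). Both pins stand upright on the strip, 8 mm in diameter, 20 mm tall, the top 2.5 mm tapering to 7 mm. Each rises from a round ledge, 18 mm in diameter, on which a knuckle's lower end rests when home.
- rack: The fixed steel wire drying rack, 300 x 180 mm; origin at counter level below the middle of the door's slot; slots run along its x. The door stands in the slot at y = 0 between four upright wires (at x = -50 and 30 mm, 20 mm apart across the slot, tops 65 mm over the counter), its x along the rack's x. The mould stands in the slot at y = -70 mm.
- mould: Bystander: a white polycarbonate chocolate mould, 200 x 22 x 125 mm, standing on its long edge in the rack.
- tree_big: Bystander: a green speckled eight-sided chocolate tree, 105 mm across, 180 mm tall; origin under its foot.
- tree_small: Bystander: a smaller tree of the same kind, 80 mm across, 135 mm tall; origin under its foot.
- bottle: Bystander: a bottle of white cocoa butter, 48 mm across, 120 mm tall; origin under it.
Not all that is in view belongs to the job. What is shaped like the door but black or orange is not meant.

How it is judged:
By the outcome, as a careful person would: the job done as asked, in the order asked, and still so for the second after the job is handed in, with the robot touching nothing.
It also fails if it takes over 67 s, if anything falls off the work surface, if the arm or the gripper's body presses on something with over 40 N, if the wrist force passes 120 N, or if a joint passes its speed limit or range.

## Robot

A 6-joint arm with a two-finger parallel gripper is mounted at the origin on the work surface. World frame = base frame: x ahead of the robot, y to its left, z up, the work surface at z = 0. Lengths are in m, angles in degrees, forces in N, time in s.
With the tool pointing down it reaches from about 0.3 to 1 m from the base axis. Payload 5.1 kg.
Tool frame: the origin (TCP) lies midway between the tips of the shut fingers; the grasp point (between the pads) lies 19 mm behind it; z points along the fingers, y is the direction in which the jaws open and shut (so a half turn about z gives the same grasp; the last joint's range is limited). The gripper opens to 95 mm and grips with 3 to 60 N. Pads are 20 mm wide; open, the fingers measure 119 mm over their backs; the gripper's body (75 mm by 180 mm) begins 59 mm behind the grasp point.
Start: joints at [59.782, 7.093, 94.555, -0, 78.352, -4.733], TCP at [0.28, 0.587, 0.215] pointing down, gripper open.
Joint ranges: [-149.61, 149.61], [-58.7, 133.49], [1.44, 155.28], [-77.14, 257.14], [18.33, 153.61], [-166.67, 166.67]. Speed limits (degrees/s): [147.25, 147.25, 180, 180, 180, 180].

## Interface

Orientations are given as [roll, pitch, yaw] about the fixed x, y, z axes, in that order (R = Rz(yaw) Ry(pitch) Rx(roll)).
In Python, from bench import arm, optics, order gives the robot as it stands.
- The arm moves only by the tool step_arm, never from a script. Its arguments are lists of equal length, an entry for each row: "slide": the shift along the tool's x, y, z in cm, a list of three; "turn": the turn, a rotation vector about the tool's x, y, z in degrees, a list of three. A call has 1 to 20 rows; each row shifts and turns the pose as measured when the row begins, along the tool's axes as they then stand; what a row does not reach is not made up. A row lasts 1/12 s, in which the tool goes at most 41.7 mm and 7.16 degrees, less where a joint would pass 70% of its speed; a pose out of reach is approached as far as the arm can. A call is refused whole if a number of a shift passes 4.17 or a number of a turn 7.16, either way. A call with a gripper value outside its range is refused whole. "hand" is the opening, from 0 (shut) to 1 (fully open), set as the call begins (left out, the last holds). The fingers move at their own pace and stop on an object; the grip force is fixed at half the most. Time passes only in rows, so rows that do not move let the fingers close. It gives the time, the measured TCP pose, the force and the opening at its end, in the units of the state.
- arm.state(): the state, without advancing time (a new reading comes with each control period).
- optics.snapshot(name): name is "scene" or "top"; returns a dict with "frame" (400x640x3 uint8, blue, green, red), "mtx" (3x3 intrinsics, pixels), "D" ([k1, k2, p1, p2, k3] as OpenCV has them; the pictures are not rectified), "world_to_cam" (4x4, takes a point from world to camera coordinates). Camera axes: x right, y up, looking along -z (the intrinsics and any distortion apply to the point x, -y, -z); pixel columns grow to the right and rows downward; lengths in m; the calibration is good to about 2 mm. A picture is of the moment at which its call begins. There is no depth.
- order.job_done(): hands the job in, once; it reports no verdict.
Trained networks look in the newest picture that a camera, given by its name, has taken for a name from the list of things; names that differ only in an ending like _2 or _b are one class to them, and where a whole thing is asked for, a point or a joint stands for the part that bears it (a point fixed in the world has none). Each returns a list of dicts, best first, with "score" (0 to 1); they miss things now and then, are a little off and sometimes report something else, mostly with a low value. They report only what shows in the picture. A call takes as long as a camera call. They do not tell look-alikes from the thing itself.
- optics.look_for(camera, label): "rect" ([left, top, right, bottom] in pixels, round what is visible of it).
- optics.regions_of(camera, label): "mask" (400x640 bool, what is visible of it) and "rect" ([left, top, right, bottom] in pixels, round what is visible of it).
- optics.tip_of(camera, label): "centre" ([column, row] in pixels: a listed point, or the origin of a listed thing).
The state is a dict: "t": time; "qpos": joint angles; "qd": joint speeds; "tau": joint torques, N m; "ee_pos": TCP position; "eef_rot": TCP orientation; "force": force on the tool from outside, world axes, zero at the start; "wrist_torque": the same for the moment, N m; "grip_width": finger opening in m.
Only numpy, scipy, OpenCV 4.12 (cv2) and the standard library are available. Lean on these libraries where they do the work, as an engineer would, in place of code of your own. Each camera call takes 0.05 s, during which the arm holds its last target. There are 200 camera calls.

## Working session

There is one attempt and no reset: what is moved stays moved. The work goes in short steps, Python scripts to look and compute and a tool call to move; the robot and the scene stay as the last step left them, time stands still between calls to the robot, and variables do not carry over. Pictures are saved under pics/ and viewed, about 8 in all and at most 12, crops included, and the job is handed in when it is done.

Besides the shell and the picture viewer there is one more tool, called in YAML: its name, and indented under it one key for each argument. step_arm: Moves the arm, as the interface text tells. Its arguments: {"type":"object","properties":{"slide":{"type":"array"},"turn":{"type":"array"},"hand":{"type":"number"}},"required":["slide","turn"]}

```bash
mkdir -p pics; ls; cat > h.py <<'E'
import numpy as np, cv2
from bench import arm, optics, order
def snap(n,f=None):
    s=optics.snapshot(n)
    if f: cv2.imwrite('pics/'+f,s['frame'])
    return s
def proj(s,P):
    P=np.atleast_2d(P).astype(float); W=s['world_to_cam']; c=P@W[:3,:3].T+W[:3,3]
    c=c*[1,-1,-1]
    return cv2.projectPoints(c,np.zeros(3),np.zeros(3),np.array(s['mtx'],float),np.array(s['D'],float))[0].reshape(-1,2)
def ray(s,px):
    u=cv2.undistortPoints(np.array([[px]],float),np.array(s['mtx'],float),np.array(s['D'],float)).ravel()
    W=np.array(s['world_to_cam']); R=W[:3,:3]
    return -R.T@W[:3,3], R.T@np.array([u[0],-u[1],-1.])
def atz(s,px,z):
    o,d=ray(s,px); return o+d*(z-o[2])/d[2]
E
python3 - <<'E'
from h import *
print(arm.state())
for n in ('scene','top'):
    s=snap(n,n+'0.png'); print(n,s['mtx'],s['D']); o,d=ray(s,(320,200)); print('cam',o,d)
    for l in ['door','knuckle_low','knuckle_up','door_top','door_handle','cabinet','hinge','ledge_up','rack','mould','tree_big','tree_small','bottle']:
        print(l,[(np.round(r['centre']).tolist(),round(r['score'],2)) for r in optics.tip_of(n,l)[:3]],[(np.round(r['rect']).tolist(),round(r['score'],2)) for r in optics.look_for(n,l)[:3]])
E
```

```text
pics
{'t': 0.0, 'qpos': array([ 5.97832115e+01,  7.13258544e+00,  9.46319597e+01, -8.71871141e-04,
        7.83529395e+01, -4.73223736e+00]), 'qd': array([ 0.00249009,  0.11355914, -0.11274195,  0.08161133, -0.10165908,
        0.05353928]), 'tau': array([ 1.36443905e-03, -4.17618477e+01, -3.59924698e+01,  7.74700474e-02,
        4.92063398e-02, -1.88169538e-04]), 'ee_pos': array([0.27937959, 0.58619298, 0.21341924]), 'eef_rot': array([-1.79882845e+02, -8.84174380e-03,  1.54515617e+02]), 'force': array([-0.42733417, -0.27869479, -0.36783483]), 'wrist_torque': array([ 0.01108789, -0.04396473, -0.02144708]), 'grip_width': 0.09460238479536505}
scene [[491.11955286   0.         323.06789314]
 [  0.         491.11955286 204.56007528]
 [  0.           0.           1.        ]] [-0.12309519  0.          0.          0.          0.        ]
cam [ 1.32392008 -0.15462293  1.05666634] [-0.6574429  -0.00300655 -0.75358147]
door [([265.0, 172.0], 0.7), ([317.0, 219.0], 0.68), ([184.0, 222.0], 0.62)] [([164.0, 132.0, 187.0, 222.0], 0.86), ([244.0, 170.0, 322.0, 226.0], 0.78), ([256.0, 88.0, 286.0, 
[... 2687 characters left out ...]
 ([324.0, 217.0, 389.0, 231.0], 0.72), ([305.0, 199.0, 404.0, 263.0], 0.23)]
hinge [([245.0, 221.0], 0.89)] [([138.0, 132.0, 246.0, 235.0], 0.58)]
ledge_up [([241.0, 215.0], 0.85)] [([141.0, 132.0, 244.0, 236.0], 0.84)]
rack [([356.0, 221.0], 0.95), ([360.0, 218.0], 0.61)] [([305.0, 198.0, 407.0, 265.0], 0.88), ([140.0, 130.0, 249.0, 234.0], 0.71)]
mould [([367.0, 246.0], 0.86), ([246.0, 218.0], 0.62)] [([336.0, 239.0, 404.0, 258.0], 0.97)]
tree_big [([326.0, 135.0], 0.87)] [([312.0, 113.0, 339.0, 147.0], 0.95), ([337.0, 241.0, 403.0, 258.0], 0.17)]
tree_small [([277.0, 127.0], 0.96)] [([264.0, 114.0, 289.0, 141.0], 0.65)]
bottle [([401.0, 158.0], 0.7)] [([393.0, 146.0, 412.0, 168.0], 0.74)]
```

View pics/scene0.png

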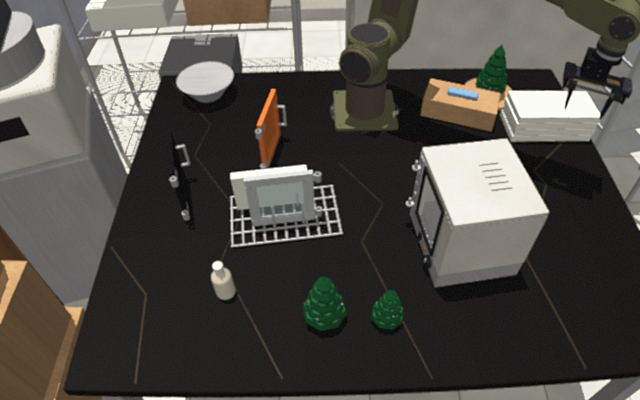

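View pics/top0.png

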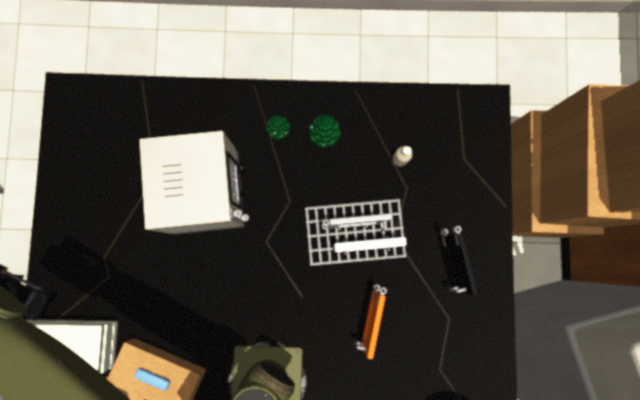

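Candidates for the door: black (scene 178,180 / top 457,260), orange (scene 268,128 / top 372,322), and the silver glazed one in the rack (scene 280,195 / top 357,222), which I choose. I'll check it and the hinge in one crop composite.

```bash
python3 - <<'E'
from h import *
a=cv2.imread('pics/scene0.png'); b=cv2.imread('pics/top0.png')
def c(im,x,y,w,h,f): return cv2.resize(im[y:y+h,x:x+w],(w*f,h*f),interpolation=cv2.INTER_CUBIC)
t=np.hstack([c(a,228,160,100,75,4),c(a,395,145,100,75,4)])
u=np.hstack([c(b,300,190,100,75,4),c(b,175,165,100,75,4)])
cv2.imwrite('pics/crop1.png',np.vstack([t,u]))
E
```

```text
(no output)
```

View pics/crop1.png

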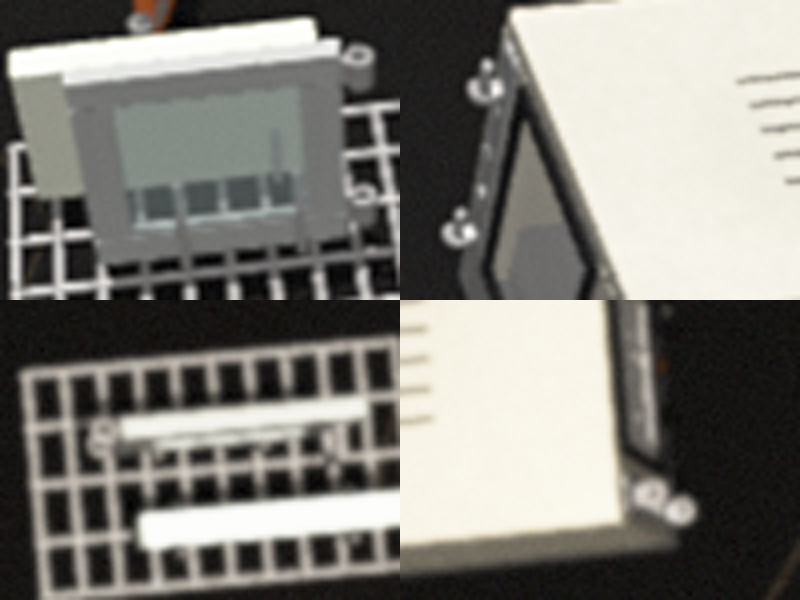

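The crop confirms the silver glazed door, with knuckles at scene (317,173) and (318,208). The hinge ledges are at scene (416,167) and (410,203), and at top (238,213) and (245,217).

```bash
python3 - <<'E'
from h import *
S=optics.snapshot('scene');T=optics.snapshot('top')
g=lambda x0,y0,X,Y:(x0+(X+.5)/4-.5,y0+(Y+.5)/4-.5)
sd=lambda X,Y:g(228,160,X,Y); sc=lambda X,Y:g(395,145,X-400,Y); td=lambda X,Y:g(300,190,X,Y-300); tc=lambda X,Y:g(175,165,X-400,Y-300)
def p(n,s,px,z): print(n,np.round(atz(s,px,z)*1000,1)[:2],np.round(px,1))
p('ledgeU S',S,sc(485,90),.214);p('pintopU S',S,sc(487,63),.234);p('ledgeL S',S,sc(460,234),.080);p('pintopL S',S,sc(461,212),.100)
p('ledgeU T',T,tc(652,492),.218);p('ledgeL T',T,tc(680,510),.084)
p('knU S',S,sd(357,55),.182);p('knL S',S,sd(362,192),.048)
p('barL S',S,sd(340,45),.192);p('barR S',S,sd(65,78),.192)
p('barL T',T,td(120,430),.192);p('barR T',T,td(368,408),.192);p('kn T',T,td(103,438),.182)
# subpixel: white bar in top via moments
def box(im,x0,y0,x1,y1,th):
    m=np.zeros(im.shape[:2],np.uint8);m[y0:y1,x0:x1]=(im[y0:y1,x0:x1].min(2)>th)
    n,l,st,c=cv2.connectedComponentsWithStats(m);i=1+np.argmax(st[1:,4]);ys,xs=np.where(l==i)
    return cv2.minAreaRect(np.c_[xs,ys].astype(np.float32)),st[i]
r,st=box(T['frame'],318,205,398,238,215);print(r,st,cv2.boxPoints(r))
r,st=box(T['frame'],130,120,250,240,180);print(r,st)
for q in cv2.boxPoints(r): p('cab roof T',T,q,.258)
for q in [(424.8,147.),(510.5,141),(547,211.5),(451,236)]: p('cab roof S?',S,q,.258)
E
```

```text
ledgeU S [490.4  75.7] [415.9 167.1]
pintopU S [487.5  74.8] [416.4 160.4]
ledgeL S [490.1  76.6] [409.6 203.1]
pintopL S [488.4  75.1] [409.9 197.6]
ledgeU T [487.5  74.5] [237.6 212.6]
ledgeL T [486.7  75.7] [244.6 217.1]
knU S [ 473.  -164.5] [316.9 173.4]
knL S [ 471.  -164.1] [318.1 207.6]
barL S [ 473.8 -174.7] [312.6 170.9]
barR S [ 496.1 -342.8] [243.9 179.1]
barL T [ 470.2 -174.4] [329.6 222.1]
barR T [ 489.7 -344.1] [391.6 216.6]
kn T [ 465.1 -163.1] [325.4 224.1]
((360.5615234375, 219.17623901367188), (4.074108123779297, 59.39144515991211), 84.80557250976562) [331 215  60   9 227] [[330.80334 219.83607]
 [389.95087 214.45903]
 [390.3197  218.5164 ]
 [331.17218 223.89345]]
((183.68504333496094, 179.77310180664062), (90.4382095336914, 84.5437240600586), 85.1695785522461) [ 140  132   90   97 7427]
cab roof T [674.  338.4] [137.8 138.3]
cab roof T [699.7 118.3] [222.  131.2]
cab roof T [460.8  87.6] [229.6 221.3]
cab roof T [437.  303.6] [145.4 228.4]
cab roof S? [467.   95.1] [424.8 147. ]
cab roof S? [450. 311.] [510.5 141. ]
cab roof S? [675.1 330.8] [547.  211.5]
cab roof S? [732.8 107.5] [451 236]
```

Both cameras agree on the pin axis at about (488, 75) mm and the knuckle axis at about (471, -164). The door's yaw is about -83°, which is already nearly the 90°-open pose.

```bash
cat >> h.py <<'E'
from scipy.spatial.transform import Rotation as Ro
import json
def plan(tgt,rpy,vmax=38,wmax=6.8,pose=None,nmin=1,show=True):
    """rows (tool axes, cm/deg) from the present pose to tgt (m), rpy (deg)"""
    st=arm.state(); p,R=(np.array(st['ee_pos']),Ro.from_euler('xyz',st['eef_rot'],degrees=True)) if pose is None else pose
    T=Ro.from_euler('xyz',rpy,degrees=True); d=np.array(tgt)-p; rv=(R.inv()*T).as_rotvec(degrees=True)
    n=int(max(nmin,np.ceil(np.linalg.norm(d)*1000/vmax),np.ceil(np.linalg.norm(rv)/wmax)))
    sl=[]
    for k in range(n):
        Rk=R*Ro.from_rotvec(rv*k/n,degrees=True); sl.append((np.round(Rk.inv().apply(d/n)*100,2)+0.).tolist())
    tu=[(np.round(rv/n,2)+0.).tolist()]*n
    if show:
        print(n,'rows'); print(json.dumps(sl)); print(json.dumps(tu[:1]))
    return (np.array(tgt),T)
def st():
    s=arm.state(); print({k:np.round(s[k],4 if 'pos' in k else 2).tolist() for k in('t','ee_pos','eef_rot','force','wrist_torque','qpos')},s['grip_width'])
E
python3 - <<'E'
from h import *
a=plan((.34,.40,.33),(180,0,135))
b=plan((.483,-.2585,.25),(180,0,97.1),pose=a)
E
```

```text
6 rows
[[-2.25, -2.38, -1.92], [-2.38, -2.25, -1.92], [-2.5, -2.11, -1.92], [-2.62, -1.96, -1.92], [-2.72, -1.81, -1.92], [-2.82, -1.65, -1.92]]
[[0.0, 0.0, 3.25]]
18 rows
[[-3.15, -2.03, 0.44], [-3.22, -1.91, 0.44], [-3.29, -1.79, 0.44], [-3.35, -1.67, 0.44], [-3.41, -1.54, 0.44], [-3.47, -1.42, 0.44], [-3.52, -1.29, 0.44], [-3.56, -1.16, 0.44], [-3.6, -1.03, 0.44], [-3.64, -0.89, 0.44], [-3.67, -0.76, 0.44], [-3.69, -0.62, 0.44], [-3.71, -0.49, 0.44], [-3.73, -0.35, 0.44], [-3.74, -0.21, 0.44], [-3.74, -0.08, 0.44], [-3.74, 0.06, 0.44], [-3.74, 0.2, 0.44]]
[[0.0, 0.0, 2.11]]
```

step_arm:
  slide:
    - [-2.2, -2.4, -1.9]
    - [-2.4, -2.2, -1.9]
    - [-2.5, -2.1, -1.9]
    - [-2.6, -2.0, -1.9]
    - [-2.7, -1.8, -1.9]
    - [-2.8, -1.6, -1.9]
    - [0, 0, 0]
  turn:
    - [0, 0, 3.2]
    - [0, 0, 3.2]
    - [0, 0, 3.2]
    - [0, 0, 3.2]
    - [0, 0, 3.2]
    - [0, 0, 3.2]
    - [0, 0, 0]
  hand: 0.6

```text
t: 3.38
ee_pos: [0.3399, 0.3939, 0.3297]
eef_rot: [-179.6, 0.2, 134.7]
force: [0.3, 0.5, 0.7]
grip_width: 0.0581
```

```bash
python3 - <<'E'
from h import *
st(); plan((.483,-.2585,.29),(180,0,97.1))
E
```

```text
{'t': 3.38, 'ee_pos': [0.3399, 0.3939, 0.3297], 'eef_rot': [-179.6, 0.22, 134.65], 'force': [0.35, 0.52, 0.7], 'wrist_torque': [-0.04, 0.02, -0.02], 'qpos': [43.425, -11.9123, 102.0643, -0.2244, 90.2438, -1.2254]} 0.05805654633196073
18 rows
[[-3.14, -1.98, 0.25], [-3.21, -1.86, 0.24], [-3.27, -1.75, 0.24], [-3.33, -1.63, 0.24], [-3.39, -1.5, 0.24], [-3.44, -1.38, 0.24], [-3.49, -1.25, 0.24], [-3.53, -1.13, 0.24], [-3.57, -1.0, 0.23], [-3.61, -0.87, 0.23], [-3.64, -0.73, 0.23], [-3.66, -0.6, 0.23], [-3.68, -0.47, 0.23], [-3.7, -0.33, 0.23], [-3.71, -0.2, 0.23], [-3.71, -0.06, 0.22], [-3.71, 0.07, 0.22], [-3.7, 0.21, 0.22]]
[[-0.02, 0.02, 2.09]]
```

step_arm:
  slide:
    - [-3.1, -2.0, 0.2]
    - [-3.2, -1.9, 0.2]
    - [-3.3, -1.7, 0.2]
    - [-3.3, -1.6, 0.2]
    - [-3.4, -1.5, 0.2]
    - [-3.4, -1.4, 0.2]
    - [-3.5, -1.2, 0.2]
    - [-3.5, -1.1, 0.2]
    - [-3.6, -1.0, 0.2]
    - [-3.6, -0.9, 0.2]
    - [-3.6, -0.7, 0.2]
    - [-3.7, -0.6, 0.2]
    - [-3.7, -0.5, 0.2]
    - [-3.7, -0.3, 0.2]
    - [-3.7, -0.2, 0.2]
    - [-3.7, -0.1, 0.2]
    - [-3.7, 0.1, 0.2]
    - [-3.7, 0.2, 0.2]
    - [0, 0, 0]
  turn:
    - [0, 0, 2.1]
    - [0, 0, 2.1]
    - [0, 0, 2.1]
    - [0, 0, 2.1]
    - [0, 0, 2.1]
    - [0, 0, 2.1]
    - [0, 0, 2.1]
    - [0, 0, 2.1]
    - [0, 0, 2.1]
    - [0, 0, 2.1]
    - [0, 0, 2.1]
    - [0, 0, 2.1]
    - [0, 0, 2.1]
    - [0, 0, 2.1]
    - [0, 0, 2.1]
    - [0, 0, 2.1]
    - [0, 0, 2.1]
    - [0, 0, 2.1]
    - [0, 0, 0]

```text
t: 4.97
ee_pos: [0.4813, -0.2837, 0.2898]
eef_rot: [179.6, -0.1, 95.8]
force: [-0.9, 0.1, -1.3]
grip_width: 0.0573
```

```bash
python3 - <<'E'
from h import *
st(); a=plan((.483,-.2585,.24),(180,0,97.1)); plan((.483,-.2585,.161),(180,0,97.1),pose=a,vmax=16)
E
```

```text
{'t': 4.97, 'ee_pos': [0.4813, -0.2837, 0.2898], 'eef_rot': [179.62, -0.13, 95.77], 'force': [-0.91, 0.11, -1.33], 'wrist_torque': [-0.04, 0.02, -0.01], 'qpos': [-36.2067, -6.7156, 101.2322, 0.3485, 85.2868, -42.008]} 0.05726679071595527
2 rows
[[1.24, 0.19, 2.49], [1.24, 0.22, 2.49]]
[[0.19, -0.06, -0.66]]
5 rows
[[0.0, 0.0, 1.58], [0.0, 0.0, 1.58], [0.0, 0.0, 1.58], [0.0, 0.0, 1.58], [0.0, 0.0, 1.58]]
[[0.0, 0.0, 0.0]]
```

step_arm:
  slide:
    - [1.2, 0.2, 1.0]
    - [1.2, 0.2, 1.0]
    - [0, 0, 0]
    - [0, 0, 0]
  turn:
    - [0.2, -0.1, -0.7]
    - [0.2, -0.1, -0.7]
    - [0, 0, 0]
    - [0, 0, 0]

```text
t: 5.3
ee_pos: [0.4828, -0.2556, 0.265]
eef_rot: [-179.8, -0.2, 97.3]
force: [-0.5, -1.2, 0.3]
grip_width: 0.0571
```

```bash
python3 - <<'E'
from h import *
st(); a=plan((.483,-.2585,.24),(180,0,97.1))
s=snap('top','t2.png');q=snap('scene','s2.png')
f=lambda s,x,y,w,h:cv2.resize(s['frame'][y:y+h,x:x+w],(w*4,h*4),interpolation=cv2.INTER_CUBIC)
cv2.imwrite('pics/crop2.png',np.hstack([f(q,228,120,100,110),f(s,300,170,100,110)]))
E
```

```text
{'t': 5.3, 'ee_pos': [0.4828, -0.2556, 0.265], 'eef_rot': [-179.78, -0.16, 97.35], 'force': [-0.45, -1.18, 0.32], 'wrist_torque': [-0.07, 0.06, -0.04], 'qpos': [-33.5183, -7.4675, 104.2573, -0.0189, 83.4794, -40.8638]} 0.057093673594926404
1 rows
[[-0.3, 0.0, 2.5]]
[[-0.22, -0.16, 0.25]]
```

View pics/crop2.png

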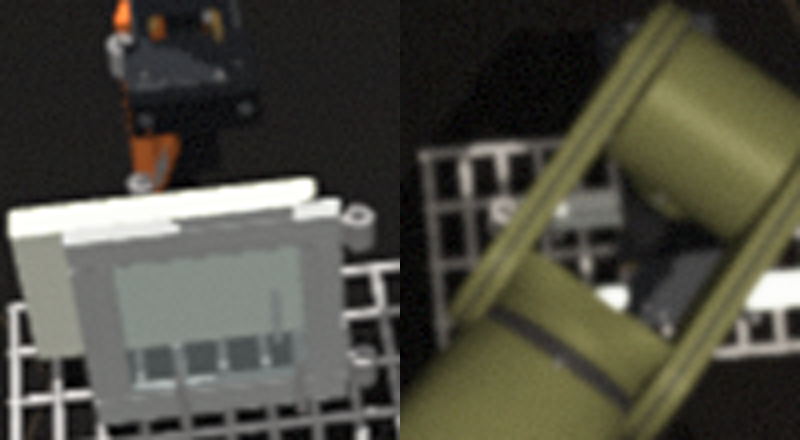

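```bash
python3 - <<'E'
from h import *
q=optics.snapshot('scene');s=arm.state();p=np.array(s['ee_pos']);R=Ro.from_euler('xyz',s['eef_rot'],degrees=True)
print(((proj(q,[p+R.apply([0,y,z]) for y,z in((0,0),(.03,0),(-.03,0),(.04,-.078),(-.04,-.078))])-[228,120])*4).round())
E
```

```text
[[195. 129.]
 [200. 165.]
 [191.  95.]
 [189.  75.]
 [178. -18.]]
```

The gripper is above the door bar where the projection puts it, with the TCP at crop (195,129). I'm descending.

step_arm:
  slide:
    - [-0.3, 0, 2.5]
    - [0, 0, 1.6]
    - [0, 0, 1.6]
    - [0, 0, 1.6]
    - [0, 0, 1.6]
    - [0, 0, 1.5]
    - [0, 0, 0]
    - [0, 0, 0]
  turn:
    - [-0.2, -0.2, 0.2]
    - [0, 0, 0]
    - [0, 0, 0]
    - [0, 0, 0]
    - [0, 0, 0]
    - [0, 0, 0]
    - [0, 0, 0]
    - [0, 0, 0]

```text
t: 6.12
ee_pos: [0.4879, -0.2592, 0.1675]
eef_rot: [179.2, 0.8, 97.4]
force: [-0.6, -0.9, 0.1]
grip_width: 0.0571
```

```bash
python3 - <<'E'
from h import *
st(); a=plan((.483,-.2585,.161),(180,0,97.1))
E
```

```text
{'t': 6.12, 'ee_pos': [0.4879, -0.2592, 0.1675], 'eef_rot': [179.19, 0.81, 97.41], 'force': [-0.63, -0.91, 0.1], 'wrist_torque': [-0.11, 0.01, 0.01], 'qpos': [-33.5073, -4.0066, 110.5206, -0.0831, 72.3481, -40.8964]} 0.05706056297729507
1 rows
[[0.15, -0.49, 0.64]]
[[0.81, 0.8, 0.31]]
```

step_arm:
  slide:
    - [0.1, -0.5, 0.6]
    - [0, 0, 0]
    - [0, 0, 0]
  turn:
    - [0.8, 0.8, 0.3]
    - [0, 0, 0]
    - [0, 0, 0]

```text
t: 6.37
ee_pos: [0.4839, -0.2595, 0.1645]
eef_rot: [179.9, 0.1, 97.1]
force: [0.5, 0.0, -0.3]
grip_width: 0.0573
```

```bash
python3 - <<'E'
from h import *
st(); a=plan((.483,-.2585,.161),(180,0,97.1))
E
```

```text
{'t': 6.37, 'ee_pos': [0.4839, -0.2595, 0.1645], 'eef_rot': [179.85, 0.11, 97.12], 'force': [0.46, 0.05, -0.33], 'wrist_torque': [-0.1, 0.07, -0.02], 'qpos': [-33.8091, -3.6897, 110.514, 0.0098, 72.9913, -40.9337]} 0.057299975429761035
1 rows
[[0.11, -0.07, 0.35]]
[[0.15, 0.11, 0.02]]
```

step_arm:
  slide:
    - [0.1, -0.1, 0.3]
    - [0, 0, 0]
  turn:
    - [0.1, 0.1, 0]
    - [0, 0, 0]

```text
t: 6.53
ee_pos: [0.4834, -0.2592, 0.163]
eef_rot: [179.8, 0.1, 97.1]
force: [0.1, 1.2, 0.2]
grip_width: 0.0568
```

step_arm:
  slide:
    - [0, 0, 0]
    - [0, 0, 0]
    - [0, 0, 0]
    - [0, 0, 0]
    - [0, 0, 0]
    - [0, 0, 0]
  turn:
    - [0, 0, 0]
    - [0, 0, 0]
    - [0, 0, 0]
    - [0, 0, 0]
    - [0, 0, 0]
    - [0, 0, 0]
  hand: 0.0

```text
t: 7.03
ee_pos: [0.484, -0.2596, 0.1644]
eef_rot: [179.7, 0.2, 97.1]
force: [-0.4, 0.4, -0.7]
grip_width: 0.0223
```

```bash
python3 - <<'E'
from h import *
st()
E
```

```text
{'t': 7.03, 'ee_pos': [0.484, -0.2596, 0.1644], 'eef_rot': [179.74, 0.2, 97.11], 'force': [-0.43, 0.37, -0.7], 'wrist_torque': [-0.05, 0.04, -0.0], 'qpos': [-33.818, -3.7496, 110.581, 0.0204, 72.8452, -40.9317]} 0.022286333988207365
```

step_arm:
  slide:
    - [0, 0, 0]
    - [0, 0, 0]
    - [0, 0, 0]
    - [0, 0, 0]
    - [0, 0, 0]
    - [0, 0, 0]
  turn:
    - [0, 0, 0]
    - [0, 0, 0]
    - [0, 0, 0]
    - [0, 0, 0]
    - [0, 0, 0]
    - [0, 0, 0]

```text
t: 7.53
ee_pos: [0.4835, -0.2596, 0.1643]
eef_rot: [179.8, 0.2, 97.1]
force: [-0.4, -0.8, 0.1]
grip_width: 0.0136
```

```bash
python3 - <<'E'
from h import *
st();a=plan((.484,-.2595,.255),(180,0,97.1),vmax=16)
E
```

```text
{'t': 7.53, 'ee_pos': [0.4835, -0.2596, 0.1643], 'eef_rot': [179.82, 0.18, 97.1], 'force': [-0.42, -0.76, 0.08], 'wrist_torque': [-0.06, 0.18, -0.0], 'qpos': [-33.8278, -3.7535, 110.5899, -0.0226, 72.9107, -40.9188]} 0.013586999796945266
6 rows
[[0.0, 0.01, -1.51], [0.0, 0.01, -1.51], [0.0, 0.01, -1.51], [0.0, 0.01, -1.51], [0.0, 0.01, -1.51], [0.0, 0.01, -1.51]]
[[0.03, 0.03, 0.0]]
```

Gripped at 13.6 mm, which matches the 14 mm door, so I'm lifting straight up.

step_arm:
  slide:
    - [0, 0, -0.8]
    - [0, 0, -1.2]
    - [0, 0, -1.2]
    - [0, 0, -1.2]
    - [0, 0, -1.2]
    - [0, 0, -1.2]
    - [0, 0, -1.2]
    - [0, 0, -1.2]
    - [0, 0, -0.5]
    - [0, 0, 0]
    - [0, 0, 0]
  turn:
    - [0, 0, 0]
    - [0, 0, 0]
    - [0, 0, 0]
    - [0, 0, 0]
    - [0, 0, 0]
    - [0, 0, 0]
    - [0, 0, 0]
    - [0, 0, 0]
    - [0, 0, 0]
    - [0, 0, 0]
    - [0, 0, 0]

```text
t: 8.45
ee_pos: [0.4823, -0.2585, 0.2702]
eef_rot: [179.9, 0.1, 97.1]
force: [0.2, -1.3, -5.2]
grip_width: 0.0137
```

```bash
python3 - <<'E'
from h import *
st();a=plan((.49,-.10,.262),(180,0,97),vmax=20)
q=snap('scene','s3.png'); cv2.imwrite('pics/crop3.png',cv2.resize(q['frame'][80:230,210:360],(600,600),interpolation=cv2.INTER_CUBIC))
E
```

```text
{'t': 8.45, 'ee_pos': [0.4823, -0.2585, 0.2702], 'eef_rot': [179.9, 0.06, 97.11], 'force': [0.17, -1.32, -5.24], 'wrist_torque': [-0.08, 0.05, 0.02], 'qpos': [-33.8216, -7.7271, 103.9963, 0.0165, 83.6191, -40.9329]} 0.013651514636327553
8 rows
[[1.95, 0.34, 0.1], [1.95, 0.34, 0.1], [1.95, 0.34, 0.1], [1.95, 0.34, 0.1], [1.95, 0.34, 0.1], [1.95, 0.34, 0.1], [1.95, 0.34, 0.1], [1.95, 0.34, 0.1]]
[[0.01, 0.01, 0.01]]
```

View pics/crop3.png

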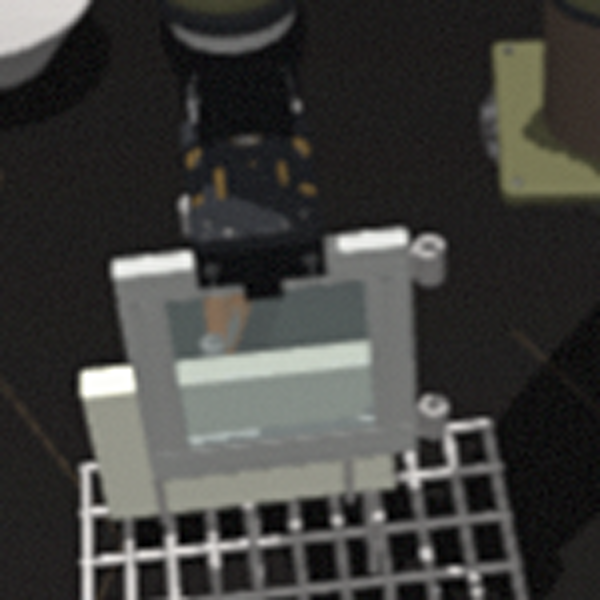

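```bash
python3 - <<'E'
from h import *
q=optics.snapshot('scene');s=arm.state();p=np.array(s['ee_pos']);R=Ro.from_euler('xyz',s['eef_rot'],degrees=True)
for px,z in(((317.1,140.9),.288),((317.9,180.9),.154)):
    k=atz(q,px,z);print(k.round(4),R.inv().apply(k-p).round(4))
E
```

```text
[ 0.4709 -0.1615  0.288 ] [ 0.0974  0.001  -0.0187]
[ 0.4723 -0.1625  0.154 ] [0.0963 0.0021 0.1153]
```

```bash
python3 - <<'E'
from h import *
plan((.5003,-.0208,.264),(180,0,97.1),vmax=16)
E
```

```text
15 rows
[[1.56, 0.32, 0.04], [1.56, 0.32, 0.04], [1.56, 0.32, 0.04], [1.56, 0.32, 0.04], [1.56, 0.32, 0.04], [1.56, 0.32, 0.04], [1.56, 0.32, 0.04], [1.56, 0.32, 0.04], [1.56, 0.32, 0.04], [1.56, 0.32, 0.04], [1.56, 0.32, 0.04], [1.56, 0.32, 0.04], [1.56, 0.32, 0.04], [1.56, 0.32, 0.04], [1.56, 0.32, 0.04]]
[[0.0, 0.0, 0.0]]
```

step_arm:
  slide:
    - [0.8, 0.2, 0]
    - [1.5, 0.3, 0]
    - [1.6, 0.3, 0]
    - [1.6, 0.3, 0]
    - [1.6, 0.3, 0]
    - [1.6, 0.3, 0]
    - [1.6, 0.3, 0]
    - [1.6, 0.3, 0]
    - [1.6, 0.3, 0]
    - [1.6, 0.3, 0]
    - [1.6, 0.3, 0]
    - [1.6, 0.3, 0]
    - [1.4, 0.3, 0]
    - [1.0, 0.2, 0]
    - [0.6, 0.1, 0]
    - [0, 0, 0]
    - [0, 0, 0]
  turn:
    - [0, 0, 0]
    - [0, 0, 0]
    - [0, 0, 0]
    - [0, 0, 0]
    - [0, 0, 0]
    - [0, 0, 0]
    - [0, 0, 0]
    - [0, 0, 0]
    - [0, 0, 0]
    - [0, 0, 0]
    - [0, 0, 0]
    - [0, 0, 0]
    - [0, 0, 0]
    - [0, 0, 0]
    - [0, 0, 0]
    - [0, 0, 0]
    - [0, 0, 0]

```text
t: 9.97
ee_pos: [0.4883, -0.0217, 0.2526]
eef_rot: [-178.5, -1.0, 97.1]
force: [1.0, 0.4, -4.2]
grip_width: 0.0142
```

```bash
python3 - <<'E'
from h import *
st();plan((.5003,-.0208,.262),(180,0,97.1),vmax=16)
E
```

```text
{'t': 9.97, 'ee_pos': [0.4883, -0.0217, 0.2526], 'eef_rot': [-178.53, -0.99, 97.12], 'force': [1.01, 0.37, -4.17], 'wrist_torque': [-0.15, -0.07, -0.07], 'qpos': [-9.1656, -13.9507, 111.0298, 0.5425, 84.6116, -16.3571]} 0.014226014847152078
1 rows
[[-0.04, 1.18, -0.97]]
[[-1.47, -0.99, 0.03]]
```

step_arm:
  slide:
    - [0, 0.2, -0.9]
    - [0, 0.5, -0.1]
    - [0, 0.5, 0]
    - [0, 0, 0]
    - [0, 0, 0]
  turn:
    - [-0.7, -0.5, 0]
    - [-0.7, -0.5, 0]
    - [0, 0, 0]
    - [0, 0, 0]
    - [0, 0, 0]

```text
t: 10.38
ee_pos: [0.5019, -0.0225, 0.2639]
eef_rot: [179.9, 0.2, 96.9]
force: [0.5, -0.2, -4.3]
grip_width: 0.0142
```

```bash
python3 - <<'E'
from h import *
st();plan((.5003,-.0208,.262),(180,0,97.1),vmax=16)
E
```

```text
{'t': 10.38, 'ee_pos': [0.5019, -0.0225, 0.2639], 'eef_rot': [179.89, 0.18, 96.94], 'force': [0.49, -0.23, -4.33], 'wrist_torque': [-0.12, 0.04, -0.01], 'qpos': [-8.6092, -13.5923, 109.6495, -0.1469, 83.7914, -15.5355]} 0.014200463328738417
1 rows
[[0.19, -0.14, 0.19]]
[[0.11, 0.18, -0.16]]
```

step_arm:
  slide:
    - [0.2, -0.1, 0.5]
    - [0, 0, 0.2]
    - [0, 0, 0]
  turn:
    - [0.1, 0.2, -0.2]
    - [0, 0, 0]
    - [0, 0, 0]

```text
t: 10.63
ee_pos: [0.5008, -0.0211, 0.2562]
eef_rot: [-180.0, -0.0, 97.1]
force: [-0.3, -0.8, -4.7]
grip_width: 0.014
```

```bash
python3 - <<'E'
from h import *
st();plan((.5003,-.0208,.250),(180,0,97.1),vmax=16)
q=snap('scene','s4.png');s=snap('top','t4.png')
f=lambda s,x,y,w,h:cv2.resize(s['frame'][y:y+h,x:x+w],(w*8,h*8),interpolation=cv2.INTER_CUBIC)
cv2.imwrite('pics/crop4.png',np.hstack([f(q,385,140,50,75),f(s,220,190,50,75)]))
E
```

```text
{'t': 10.63, 'ee_pos': [0.5008, -0.0211, 0.2562], 'eef_rot': [-179.98, -0.04, 97.1], 'force': [-0.26, -0.76, -4.69], 'wrist_torque': [-0.11, 0.02, -0.04], 'qpos': [-8.572, -13.4568, 110.2647, 0.0298, 83.2176, -15.6787]} 0.01398804691159504
1 rows
[[0.04, -0.04, 0.62]]
[[-0.02, -0.04, 0.0]]
```

View pics/crop4.png

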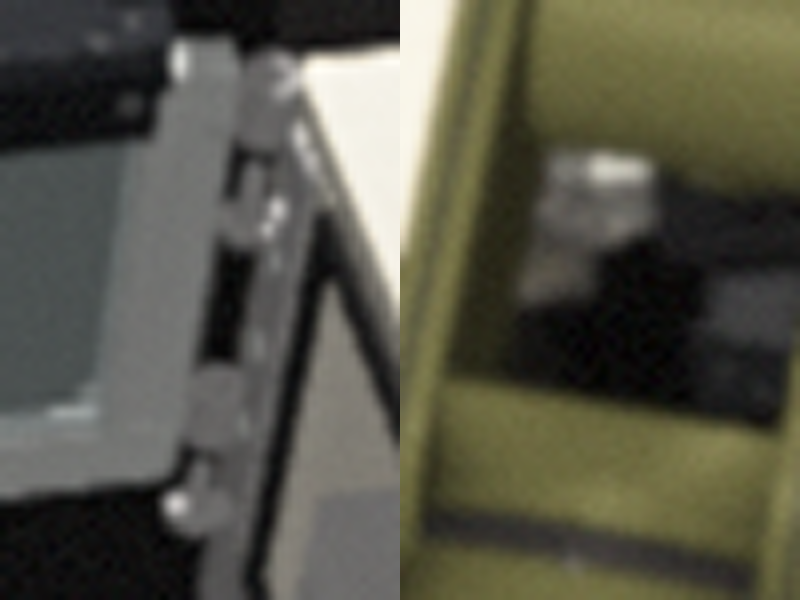

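Scene crop: both knuckles (crop 265,105 and 218,408) sit right above their pins (253,180 and 200,480), collinear to about 1 mm. Next I'll lower slowly and feel for contact.

step_arm:
  slide:
    - [0, -0.1, 0.4]
    - [0, 0, 0.3]
    - [0, 0, 0.3]
    - [0, 0, 0.3]
    - [0, 0, 0]
  turn:
    - [0, 0, 0]
    - [0, 0, 0]
    - [0, 0, 0]
    - [0, 0, 0]
    - [0, 0, 0]

```text
t: 11.15
ee_pos: [0.4994, -0.0212, 0.2418]
eef_rot: [-180.0, -0.0, 97.1]
force: [-0.6, -0.0, -4.8]
grip_width: 0.0138
```

step_arm:
  slide:
    - [0, 0, 0.2]
    - [0, 0, 0.2]
    - [0, 0, 0]
  turn:
    - [0, 0, 0]
    - [0, 0, 0]
    - [0, 0, 0]

```text
t: 11.4
ee_pos: [0.4993, -0.0212, 0.2371]
eef_rot: [-179.9, -0.0, 97.1]
force: [0.0, -0.1, -4.5]
grip_width: 0.0139
```

step_arm:
  slide:
    - [0, 0, 0.2]
    - [0, 0, 0.2]
    - [0, 0, 0]
  turn:
    - [0, 0, 0]
    - [0, 0, 0]
    - [0, 0, 0]

```text
t: 11.65
ee_pos: [0.4995, -0.0212, 0.2329]
eef_rot: [-180.0, -0.0, 97.1]
force: [0.8, -0.4, -5.1]
grip_width: 0.0143
```

```bash
python3 - <<'E'
from h import *
st()
E
```

```text
{'t': 11.65, 'ee_pos': [0.4995, -0.0212, 0.2329], 'eef_rot': [-179.97, -0.04, 97.11], 'force': [0.77, -0.41, -5.05], 'wrist_torque': [-0.08, 0.05, -0.03], 'qpos': [-8.5971, -12.9558, 112.0694, 0.0271, 80.9261, -15.7129]} 0.014339640999448653
```

step_arm:
  slide:
    - [0, 0, 0.2]
    - [0, 0, 0.2]
    - [0, 0, 0]
  turn:
    - [0, 0, 0]
    - [0, 0, 0]
    - [0, 0, 0]

```text
t: 11.9
ee_pos: [0.4995, -0.0212, 0.2287]
eef_rot: [-180.0, -0.0, 97.1]
force: [-0.5, 1.0, -4.9]
grip_width: 0.0141
```

step_arm:
  slide:
    - [0, 0, 0.2]
    - [0, 0, 0.1]
    - [0, 0, 0]
  turn:
    - [0, 0, 0]
    - [0, 0, 0]
    - [0, 0, 0]

```text
t: 12.15
ee_pos: [0.4995, -0.0212, 0.2253]
eef_rot: [-180.0, -0.0, 97.1]
force: [0.1, 0.2, -4.3]
grip_width: 0.0139
```

```bash
python3 - <<'E'
from h import *
st()
q=snap('scene','s5.png')
cv2.imwrite('pics/crop5.png',cv2.resize(q['frame'][140:215,370:450],(640,600),interpolation=cv2.INTER_CUBIC))
E
```

```text
{'t': 12.15, 'ee_pos': [0.4995, -0.0212, 0.2253], 'eef_rot': [-179.98, -0.03, 97.11], 'force': [0.14, 0.16, -4.34], 'wrist_torque': [-0.11, 0.04, 0.0], 'qpos': [-8.5985, -12.7055, 112.5928, 0.0291, 80.1376, -15.7112]} 0.013861667967664262
```

View pics/crop5.png

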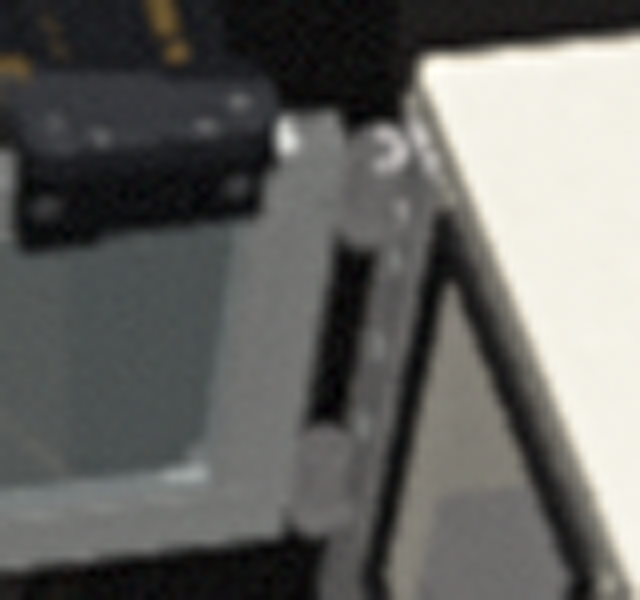

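The pins are hidden inside the knuckles (crop 375,190 and 325,490) and the forces stay free. I'll continue in small steps until the ledges take the weight.

step_arm:
  slide:
    - [0, 0, 0.2]
    - [0, 0, 0.1]
    - [0, 0, 0]
  turn:
    - [0, 0, 0]
    - [0, 0, 0]
    - [0, 0, 0]

```text
t: 12.45
ee_pos: [0.4996, -0.0212, 0.2222]
eef_rot: [-180.0, -0.0, 97.1]
force: [-0.3, 0.1, -4.3]
grip_width: 0.014
```

step_arm:
  slide:
    - [0, 0, 0.1]
    - [0, 0, 0]
  turn:
    - [0, 0, 0]
    - [0, 0, 0]

```text
t: 12.62
ee_pos: [0.4996, -0.0212, 0.2211]
eef_rot: [-180.0, -0.0, 97.1]
force: [-0.1, 0.3, -5.2]
grip_width: 0.0136
```

step_arm:
  slide:
    - [0, 0, 0.1]
    - [0, 0, 0]
  turn:
    - [0, 0, 0]
    - [0, 0, 0]

```text
t: 12.78
ee_pos: [0.4997, -0.0212, 0.2201]
eef_rot: [180.0, -0.0, 97.1]
force: [-0.8, -0.7, -4.6]
grip_width: 0.0139
```

step_arm:
  slide:
    - [0, 0, 0.1]
    - [0, 0, 0]
  turn:
    - [0, 0, 0]
    - [0, 0, 0]

```text
t: 12.95
ee_pos: [0.5001, -0.0212, 0.22]
eef_rot: [179.9, -0.0, 97.1]
force: [-0.3, -0.6, -4.4]
grip_width: 0.0138
```

step_arm:
  slide:
    - [0, 0, 0.1]
    - [0, 0, 0]
  turn:
    - [0, 0, 0]
    - [0, 0, 0]

```text
t: 13.12
ee_pos: [0.5004, -0.0213, 0.22]
eef_rot: [179.9, 0.0, 97.1]
force: [-0.9, -0.1, -4.0]
grip_width: 0.0141
```

step_arm:
  slide:
    - [0, 0, 0.1]
    - [0, 0, 0]
  turn:
    - [0, 0, 0]
    - [0, 0, 0]

```text
t: 13.28
ee_pos: [0.5007, -0.0213, 0.2199]
eef_rot: [179.8, 0.0, 97.1]
force: [-0.5, 0.5, -3.6]
grip_width: 0.0136
```

Descent stopped exactly at the expected home height (TCP z 0.220), with lateral forces near zero. I'll open the fingers a little so they straddle the bar loosely.

step_arm:
  slide:
    - [0, 0, 0]
    - [0, 0, 0]
    - [0, 0, 0]
    - [0, 0, 0]
    - [0, 0, 0]
    - [0, 0, 0]
  turn:
    - [0, 0, 0]
    - [0, 0, 0]
    - [0, 0, 0]
    - [0, 0, 0]
    - [0, 0, 0]
    - [0, 0, 0]
  hand: 0.35

```text
t: 13.78
ee_pos: [0.5029, -0.0216, 0.2228]
eef_rot: [179.4, 0.1, 97.1]
force: [0.3, -0.2, -0.5]
grip_width: 0.0331
```

```bash
python3 - <<'E'
from h import *
st()
q=snap('scene','s6.png')
cv2.imwrite('pics/crop6.png',cv2.resize(q['frame'][110:230,330:450],(600,600),interpolation=cv2.INTER_CUBIC))
E
```

```text
{'t': 13.78, 'ee_pos': [0.5029, -0.0216, 0.2228], 'eef_rot': [179.42, 0.13, 97.11], 'force': [0.28, -0.24, -0.46], 'wrist_torque': [-0.07, 0.08, -0.0], 'qpos': [-8.5975, -12.5832, 112.7338, 0.0365, 79.2572, -15.7128]} 0.03308107911821276
```

View pics/crop6.png

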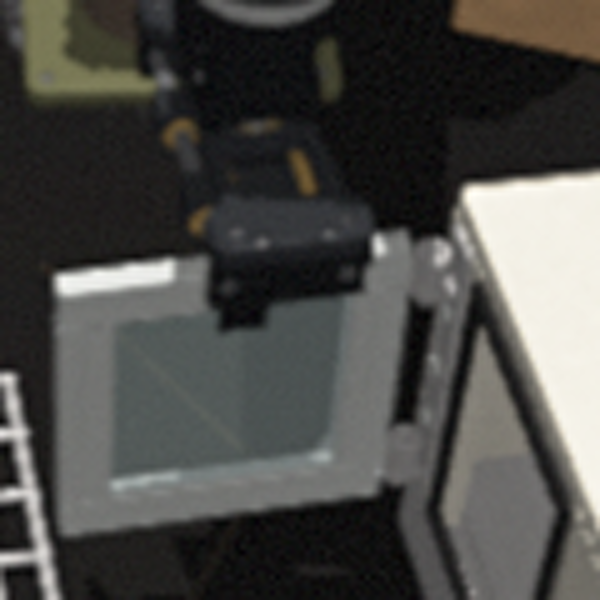

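The door hangs on both pins with no weight left on the gripper. Next I'll swing it with the fingers loosely straddling the bar.

step_arm:
  slide:
    - [0, 0.2, 0]
    - [0, 0.34, 0]
    - [0, 0.34, 0]
    - [0, 0.34, 0]
    - [0, 0.34, 0]
    - [0, 0.34, 0]
    - [0, 0.34, 0]
    - [0, 0.34, 0]
    - [0, 0.34, 0]
    - [0, 0.34, 0]
    - [0, 0.34, 0]
    - [0, 0.34, 0]
    - [0, 0, 0]
  turn:
    - [0.3, 0, -2]
    - [0.3, 0, -2]
    - [0, 0, -2]
    - [0, 0, -2]
    - [0, 0, -2]
    - [0, 0, -2]
    - [0, 0, -2]
    - [0, 0, -2]
    - [0, 0, -2]
    - [0, 0, -2]
    - [0, 0, -2]
    - [0, 0, -2]
    - [0, 0, 0]

```text
t: 14.92
ee_pos: [0.5411, -0.0084, 0.2228]
eef_rot: [-179.8, 0.1, 122.3]
force: [-0.0, 0.3, -0.5]
grip_width: 0.0336
```

```bash
cat >> h.py <<'E'
P=np.array([.4877,.0749])
def arc(th,r=.0968,z=.222,y=0,**k):
    """tool pose over the door bar at opening th (deg; 90 = as fitted)"""
    f=np.radians(-82.9+90-th); c,s=np.cos(f),np.sin(f)
    return plan((P[0]+r*c-y*s,P[1]+r*s+y*c,z),(180,0,97.1+90-th),**k)
E
python3 - <<'E'
from h import *
st(); s=arm.state(); th=187.1-s['eef_rot'][2]; print(th); arc(th); arc(40,vmax=4,wmax=2.2)
E
```

```text
{'t': 14.92, 'ee_pos': [0.5411, -0.0084, 0.2228], 'eef_rot': [-179.82, 0.06, 122.28], 'force': [-0.03, 0.29, -0.45], 'wrist_torque': [-0.06, 0.05, 0.0], 'qpos': [-6.4821, -6.9833, 107.8584, -0.1642, 79.2245, -38.7265]} 0.03363242768862985
64.82465421071805
1 rows
[[0.21, -0.07, 0.08]]
[[-0.18, 0.06, 0.0]]
12 rows
[[0.09, 0.33, 0.01], [0.08, 0.34, 0.01], [0.07, 0.34, 0.01], [0.06, 0.34, 0.01], [0.04, 0.34, 0.01], [0.03, 0.34, 0.01], [0.02, 0.35, 0.01], [0.01, 0.35, 0.01], [-0.01, 0.35, 0.01], [-0.02, 0.34, 0.01], [-0.03, 0.34, 0.01], [-0.04, 0.34, 0.01]]
[[-0.02, 0.0, -2.07]]
```

step_arm:
  slide:
    - [0.1, 0.34, 0]
    - [0.1, 0.34, 0]
    - [0.1, 0.34, 0]
    - [0.1, 0.34, 0]
    - [0, 0.34, 0]
    - [0, 0.34, 0]
    - [0, 0.34, 0]
    - [0, 0.34, 0]
    - [0, 0.34, 0]
    - [0, 0.34, 0]
    - [0, 0.34, 0]
    - [0, 0.2, 0]
    - [0, 0, 0]
    - [0, 0, 0]
  turn:
    - [0, 0, -2]
    - [0, 0, -2]
    - [0, 0, -2]
    - [0, 0, -2]
    - [0, 0, -2]
    - [0, 0, -2]
    - [0, 0, -2]
    - [0, 0, -2]
    - [0, 0, -2]
    - [0, 0, -2]
    - [0, 0, -2]
    - [0, 0, -1]
    - [0, 0, 0]
    - [0, 0, 0]

```text
t: 16.08
ee_pos: [0.5667, 0.0208, 0.2223]
eef_rot: [-179.6, -0.0, 145.6]
force: [-0.2, -0.1, -0.8]
grip_width: 0.0333
```

```bash
python3 - <<'E'
from h import *
st(); s=arm.state(); th=187.1-s['eef_rot'][2]; print(th); arc(th); arc(th,z=.275)
q=snap('scene','s7.png')
cv2.imwrite('pics/crop7.png',cv2.resize(q['frame'][110:250,350:490],(560,560),interpolation=cv2.INTER_CUBIC))
E
```

```text
{'t': 16.08, 'ee_pos': [0.5667, 0.0208, 0.2223], 'eef_rot': [-179.57, -0.05, 145.61], 'force': [-0.25, -0.09, -0.8], 'wrist_torque': [-0.06, -0.03, -0.01], 'qpos': [-3.1398, -3.453, 104.6154, -0.3483, 79.1002, -58.6798]} 0.033344918862105305
41.49353641004865
1 rows
[[-0.11, 0.0, 0.03]]
[[-0.43, -0.05, 0.0]]
2 rows
[[-0.05, -0.02, -2.63], [-0.05, -0.01, -2.63]]
[[-0.21, -0.02, 0.0]]
```

View pics/crop7.png

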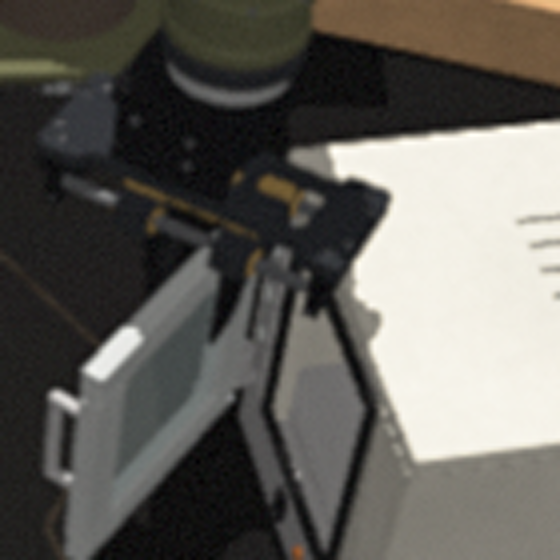

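step_arm:
  slide:
    - [0, 0, -1.5]
    - [0, 0, -2.5]
    - [0, 0, -1.5]
    - [0, 0, 0]
  turn:
    - [0, 0, 0]
    - [0, 0, 0]
    - [0, 0, 0]
    - [0, 0, 0]

```text
t: 16.47
ee_pos: [0.5653, 0.0207, 0.2766]
eef_rot: [-179.4, -0.3, 145.4]
force: [1.3, -0.0, 0.3]
grip_width: 0.0329
```

```bash
python3 - <<'E'
from h import *
st(); a=arc(42,r=.14,y=-.055,z=.28,vmax=25); arc(42,r=.14,y=-.055,z=.222,pose=a,vmax=25)
E
```

```text
{'t': 16.47, 'ee_pos': [0.5653, 0.0207, 0.2766], 'eef_rot': [-179.42, -0.31, 145.41], 'force': [1.26, -0.04, 0.27], 'wrist_torque': [0.02, -0.03, 0.04], 'qpos': [-3.1636, -4.9944, 100.8882, -0.338, 84.6698, -58.5415]} 0.03290330873800811
3 rows
[[-1.5, -1.84, -0.1], [-1.51, -1.84, -0.11], [-1.51, -1.83, -0.11]]
[[-0.19, -0.1, 0.1]]
3 rows
[[0.0, 0.0, 1.93], [0.0, 0.0, 1.93], [0.0, 0.0, 1.93]]
[[0.0, 0.0, 0.0]]
```

step_arm:
  slide:
    - [-1.5, -1.8, -0.1]
    - [-1.5, -1.8, -0.1]
    - [-1.5, -1.8, -0.1]
    - [0, 0, 0]
    - [0, 0, 0]
    - [0, 0, 0]
    - [0, 0, 0]
    - [0, 0, 0]
  turn:
    - [-0.2, -0.1, 0.1]
    - [-0.2, -0.1, 0.1]
    - [-0.2, -0.1, 0.1]
    - [0, 0, 0]
    - [0, 0, 0]
    - [0, 0, 0]
    - [0, 0, 0]
    - [0, 0, 0]
  hand: 0.0

```text
t: 17.13
ee_pos: [0.5705, -0.0499, 0.276]
eef_rot: [179.9, -0.1, 145.1]
force: [-0.1, 0.2, 0.1]
grip_width: 0.0004
```

```bash
python3 - <<'E'
from h import *
st(); arc(42,r=.14,y=-.055,z=.222,vmax=22)
E
```

```text
{'t': 17.13, 'ee_pos': [0.5705, -0.0499, 0.276], 'eef_rot': [179.93, -0.13, 145.06], 'force': [-0.05, 0.22, 0.07], 'wrist_torque': [-0.02, 0.04, 0.03], 'qpos': [-10.4312, -4.4068, 100.3889, 0.1199, 84.1088, -65.5083]} 0.00039155764244279314
3 rows
[[-0.03, 0.0, 1.8], [-0.03, 0.0, 1.8], [-0.02, 0.0, 1.8]]
[[0.02, -0.04, -0.01]]
```

step_arm:
  slide:
    - [0, 0, 1.8]
    - [0, 0, 1.8]
    - [0, 0, 1.6]
    - [0, 0, 0]
    - [0, 0, 0]
  turn:
    - [0, 0, 0]
    - [0, 0, 0]
    - [0, 0, 0]
    - [0, 0, 0]
    - [0, 0, 0]

```text
t: 17.55
ee_pos: [0.571, -0.0459, 0.2233]
eef_rot: [179.8, -0.0, 145.3]
force: [0.0, -0.4, 0.8]
grip_width: 0.0005
```

```bash
python3 - <<'E'
from h import *
st(); a=arc(40,r=.14,y=-.019,z=.224,vmax=5);print(); arc(10,r=.14,y=-.019,z=.224,vmax=5,pose=a)
E
```

```text
{'t': 17.55, 'ee_pos': [0.571, -0.0459, 0.2233], 'eef_rot': [179.83, -0.03, 145.35], 'force': [0.04, -0.39, 0.8], 'wrist_torque': [-0.04, -0.0, 0.03], 'qpos': [-10.0519, -2.9704, 104.0568, 0.1685, 78.8683, -65.4322]} 0.000536499666409567
8 rows
[[-0.04, 0.47, -0.01], [-0.04, 0.47, -0.01], [-0.04, 0.47, -0.01], [-0.05, 0.47, -0.01], [-0.05, 0.47, -0.01], [-0.05, 0.47, -0.01], [-0.05, 0.47, -0.01], [-0.05, 0.47, -0.01]]
[[0.02, 0.0, -0.22]]

15 rows
[[0.06, 0.48, 0.0], [0.04, 0.49, 0.0], [0.03, 0.49, 0.0], [0.01, 0.49, 0.0], [-0.01, 0.49, 0.0], [-0.02, 0.49, 0.0], [-0.04, 0.49, 0.0], [-0.06, 0.48, 0.0], [-0.07, 0.48, 0.0], [-0.09, 0.48, 0.0], [-0.11, 0.48, 0.0], [-0.12, 0.47, 0.0], [-0.14, 0.47, 0.0], [-0.16, 0.46, 0.0], [-0.17, 0.46, 0.0]]
[[0.0, 0.0, -2.0]]
```

step_arm:
  slide:
    - [0, 0.4, 0]
    - [0, 0.4, 0]
    - [0, 0.4, 0]
    - [0, 0.35, 0]
    - [0, 0.35, 0]
    - [0, 0.35, 0]
    - [0, 0.35, 0]
    - [0, 0.35, 0]
    - [0, 0.35, 0]
    - [0, 0.35, 0]
    - [0, 0.35, 0]
    - [0, 0.35, 0]
    - [0, 0.35, 0]
    - [0, 0.35, 0]
    - [0, 0.35, 0]
    - [0, 0.35, 0]
    - [0, 0.35, 0]
    - [0, 0.3, 0]
    - [0, 0, 0]
  turn:
    - [0, 0, 0]
    - [0, 0, 0]
    - [0, 0, 0]
    - [0, 0, -1]
    - [0, 0, -1.5]
    - [0, 0, -1.5]
    - [0, 0, -1.5]
    - [0, 0, -1.5]
    - [0, 0, -1.5]
    - [0, 0, -1.5]
    - [0, 0, -1.5]
    - [0, 0, -1.5]
    - [0, 0, -1.5]
    - [0, 0, -1.5]
    - [0, 0, -1.5]
    - [0, 0, -1.5]
    - [0, 0, -1.5]
    - [0, 0, -1.5]
    - [0, 0, 0]

```text
t: 19.13
ee_pos: [0.604, 0.0184, 0.229]
eef_rot: [179.8, 0.5, 169.9]
force: [-0.2, 0.8, 0.7]
grip_width: 0.0004
```

```bash
python3 - <<'E'
from h import *
st(); s=arm.state(); th=187.1-s['eef_rot'][2]%360; print(th)
arc(th,r=.14,y=-.019,z=.224,vmax=50);a=arc(6,r=.14,y=-.019,z=.224,vmax=4)
E
```

```text
{'t': 19.13, 'ee_pos': [0.604, 0.0184, 0.229], 'eef_rot': [179.82, 0.47, 169.87], 'force': [-0.22, 0.76, 0.69], 'wrist_torque': [0.02, 0.01, -0.02], 'qpos': [-3.4041, 0.5693, 100.0299, 0.1244, 78.9172, -83.298]} 0.0003929973598886344
17.23027481874854
1 rows
[[-1.56, 1.62, 0.52]]
[[0.18, 0.47, 0.0]]
12 rows
[[-0.14, 0.36, 0.04], [-0.14, 0.36, 0.04], [-0.15, 0.36, 0.04], [-0.16, 0.36, 0.04], [-0.16, 0.36, 0.04], [-0.17, 0.35, 0.04], [-0.17, 0.35, 0.04], [-0.18, 0.35, 0.04], [-0.18, 0.34, 0.04], [-0.19, 0.34, 0.04], [-0.2, 0.34, 0.04], [-0.2, 0.33, 0.04]]
[[0.01, 0.04, -0.94]]
```

step_arm:
  slide:
    - [-0.1, 0.35, 0.05]
    - [-0.1, 0.35, 0.05]
    - [-0.1, 0.35, 0.05]
    - [-0.2, 0.35, 0.05]
    - [-0.2, 0.35, 0.05]
    - [-0.2, 0.35, 0.05]
    - [-0.2, 0.35, 0.05]
    - [-0.2, 0.3, 0.05]
    - [-0.2, 0.3, 0.05]
    - [-0.2, 0.3, 0.05]
    - [-0.2, 0.3, 0]
    - [0, 0, 0]
  turn:
    - [0, 0, -1]
    - [0, 0, -1]
    - [0, 0, -1]
    - [0, 0, -1]
    - [0, 0, -1]
    - [0, 0, -1]
    - [0, 0, -1]
    - [0, 0, -1]
    - [0, 0, -1]
    - [0, 0, -1]
    - [0, 0, -1]
    - [0, 0, 0]

```text
t: 20.13
ee_pos: [0.6282, 0.0574, 0.2233]
eef_rot: [179.9, 0.4, -177.9]
force: [-0.5, 0.2, -0.2]
grip_width: 0.0004
```

```bash
python3 - <<'E'
from h import *
st(); a=arc(0,r=.14,y=-.019,z=.226,vmax=2)
q=snap('scene','s8.png');s=snap('top','t8.png')
f=lambda s,x,y,w,h:cv2.resize(s['frame'][y:y+h,x:x+w],(w*4,h*4),interpolation=cv2.INTER_CUBIC)
cv2.imwrite('pics/crop8.png',np.hstack([f(q,380,110,100,140),f(s,200,120,80,140)]))
E
```

```text
{'t': 20.13, 'ee_pos': [0.6282, 0.0574, 0.2233], 'eef_rot': [179.91, 0.44, -177.9], 'force': [-0.48, 0.2, -0.18], 'wrist_torque': [0.05, 0.01, -0.02], 'qpos': [0.3, 4.1387, 96.8991, 0.1039, 78.5292, -91.817]} 0.0004137266778874862
9 rows
[[-0.02, 0.18, -0.03], [-0.02, 0.18, -0.03], [-0.02, 0.18, -0.03], [-0.02, 0.18, -0.03], [-0.02, 0.18, -0.03], [-0.02, 0.18, -0.03], [-0.03, 0.18, -0.03], [-0.03, 0.18, -0.03], [-0.03, 0.18, -0.03]]
[[0.01, 0.05, -0.56]]
```

View pics/crop8.png

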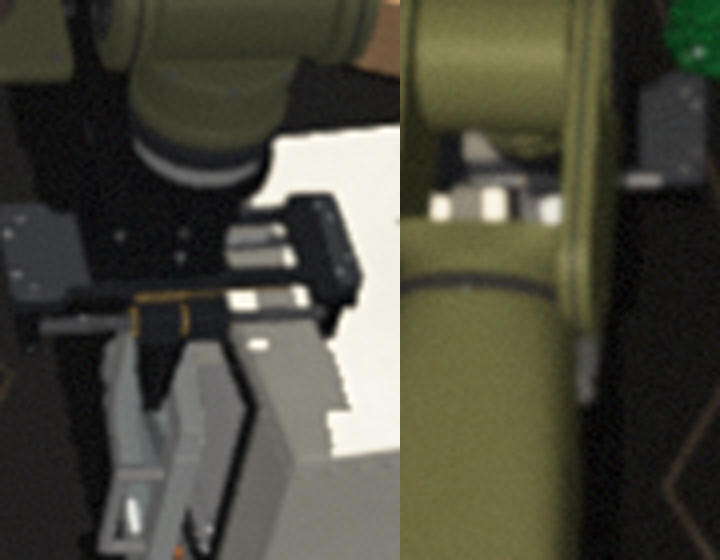

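The finger is on the outer face (crop 155,400) and the door is still slightly ajar. I'll continue slowly until the force rises.

step_arm:
  slide:
    - [0, 0.2, 0]
    - [0, 0.2, 0]
    - [0, 0.2, 0]
    - [0, 0.2, 0]
    - [0, 0.2, 0]
    - [0, 0.15, 0]
    - [0, 0.15, 0]
    - [0, 0, 0]
  turn:
    - [0, 0, -0.6]
    - [0, 0, -0.6]
    - [0, 0, -0.6]
    - [0, 0, -0.6]
    - [0, 0, -0.6]
    - [0, 0, -0.6]
    - [0, 0, -0.6]
    - [0, 0, 0]

```text
t: 20.9
ee_pos: [0.627, 0.0707, 0.2238]
eef_rot: [180.0, 0.5, -173.4]
force: [-0.3, -0.5, 0.3]
grip_width: 0.0002
```

```bash
python3 - <<'E'
from h import *
st(); a=arc(0,r=.14,y=-.019,z=.224,vmax=2)
E
```

```text
{'t': 20.9, 'ee_pos': [0.627, 0.0707, 0.2238], 'eef_rot': [179.98, 0.49, -173.37], 'force': [-0.31, -0.51, 0.34], 'wrist_torque': [0.07, 0.02, 0.03], 'qpos': [1.5347, 4.107, 96.8817, 0.0603, 78.52, -95.105]} 0.00021576650326869388
2 rows
[[-0.11, 0.12, -0.01], [-0.11, 0.12, -0.01]]
[[0.01, 0.25, -0.24]]
```

step_arm:
  slide:
    - [0, 0.15, 0]
    - [0, 0.1, 0]
    - [0, 0.1, 0]
    - [0, 0, 0]
  turn:
    - [0, 0.2, -0.2]
    - [0, 0.2, -0.2]
    - [0, 0, 0]
    - [0, 0, 0]

```text
t: 21.23
ee_pos: [0.6265, 0.0746, 0.2238]
eef_rot: [180.0, 0.1, -172.9]
force: [0.4, -0.1, 0.6]
grip_width: 0.0001
```

step_arm:
  slide:
    - [0, 0.1, 0]
    - [0, 0.1, 0]
    - [0, 0, 0]
  turn:
    - [0, 0, 0]
    - [0, 0, 0]
    - [0, 0, 0]

```text
t: 21.48
ee_pos: [0.6264, 0.0767, 0.2238]
eef_rot: [180.0, 0.1, -172.9]
force: [1.5, -0.6, 0.3]
grip_width: 0.0003
```

step_arm:
  slide:
    - [0, 0.1, 0]
    - [0, 0.1, 0]
    - [0, 0, 0]
  turn:
    - [0, 0, 0]
    - [0, 0, 0]
    - [0, 0, 0]

```text
t: 21.73
ee_pos: [0.6261, 0.0788, 0.2239]
eef_rot: [180.0, 0.1, -172.9]
force: [1.1, -0.1, 0.4]
grip_width: 0.0005
```

step_arm:
  slide:
    - [0, 0.1, 0]
    - [0, 0.1, 0]
    - [0, 0, 0]
  turn:
    - [0, 0, 0]
    - [0, 0, 0]
    - [0, 0, 0]

```text
t: 21.98
ee_pos: [0.626, 0.0804, 0.2238]
eef_rot: [-179.9, 0.1, -172.9]
force: [0.2, -0.2, -0.4]
grip_width: 0.0005
```

step_arm:
  slide:
    - [0, 0.1, 0]
    - [0, 0.1, 0]
    - [0, 0, 0]
  turn:
    - [0, 0, 0]
    - [0, 0, 0]
    - [0, 0, 0]

```text
t: 22.23
ee_pos: [0.626, 0.0804, 0.2239]
eef_rot: [-179.7, 0.1, -173.0]
force: [0.5, -1.7, 0.1]
grip_width: 0.0003
```

```bash
python3 - <<'E'
from h import *
st()
q=snap('scene','s9.png')
cv2.imwrite('pics/crop9.png',cv2.resize(q['frame'][140:280,390:500],(660,840)[:2],interpolation=cv2.INTER_CUBIC)[:600])
E
```

```text
{'t': 22.23, 'ee_pos': [0.626, 0.0804, 0.2239], 'eef_rot': [-179.67, 0.07, -172.97], 'force': [0.45, -1.72, 0.11], 'wrist_torque': [-0.14, -0.02, -0.03], 'qpos': [2.5939, 4.392, 96.5735, -0.33, 78.944, -94.3766]} 0.0003034390072214477
```

View pics/crop9.png

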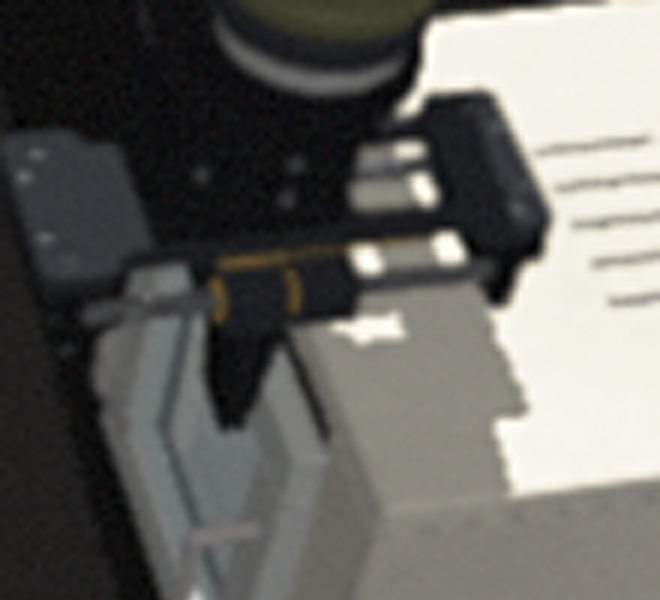

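Motion stopped at y = 0.0804 with a light reaction (-1.7 N in y), so the door is on its seal. I'll back off and clear the view.

step_arm:
  slide:
    - [0, -0.2, 0]
    - [0, -0.8, 0]
    - [0, -1.5, 0]
    - [0, -2.0, -1]
    - [0, -2.5, -2]
    - [0, -3, -3]
    - [0, -3, -3]
    - [0, -3, -3]
    - [0, -3, 0]
    - [0, -3, 0]
    - [0, -3, 0]
    - [0, -2, 0]
    - [0, 0, 0]
  turn:
    - [0, 0, 0]
    - [0, 0, 0]
    - [0, 0, 0]
    - [0, 0, 0]
    - [0, 0, 0]
    - [0, 0, 0]
    - [0, 0, 0]
    - [0, 0, 0]
    - [0, 0, 0]
    - [0, 0, 0]
    - [0, 0, 0]
    - [0, 0, 0]
    - [0, 0, 0]

```text
t: 23.37
ee_pos: [0.658, -0.2049, 0.3469]
eef_rot: [180.0, -0.0, -172.8]
force: [-0.4, 0.3, 0.0]
grip_width: 0.0006
```

```bash
python3 - <<'E'
from h import *
st()
q=snap('scene','s10.png');s=snap('top','t10.png')
f=lambda s,x,y,w,h:cv2.resize(s['frame'][y:y+h,x:x+w],(w*5,h*5),interpolation=cv2.INTER_CUBIC)
cv2.imwrite('pics/crop10.png',np.hstack([f(q,390,130,80,115),f(s,195,120,70,115)]))
for n,o in(('scene0.png',q),('top0.png',s)):
    a=cv2.imread('pics/'+n); b=o['frame']
    for nm,R in {'scene0.png':dict(big=(300,270,350,335),small=(366,284,410,336),bottle=(206,258,240,302),mould=(229,165,243,212)),'top0.png':dict(big=(308,108,344,150),small=(260,110,292,145),bottle=(388,142,416,172),mould=(334,240,405,258))}[n].items():
        d=cv2.absdiff(a,b)[R[1]:R[3],R[0]:R[2]]; print(n,nm,d.mean().round(1),(d.max(2)>50).sum())
E
```

```text
{'t': 23.37, 'ee_pos': [0.658, -0.2049, 0.3469], 'eef_rot': [179.97, -0.03, -172.84], 'force': [-0.35, 0.3, 0.01], 'wrist_torque': [0.09, 0.0, 0.02], 'qpos': [-21.7588, 9.3433, 79.5448, 0.0063, 91.1524, -118.9219]} 0.0006100790989704721
scene0.png big 6.3 5
scene0.png small 2.3 0
scene0.png bottle 1.8 0
scene0.png mould 1.6 0
top0.png big 37.2 635
top0.png small 3.1 0
top0.png bottle 2.7 0
top0.png mould 1.6 0
```

View pics/crop10.png

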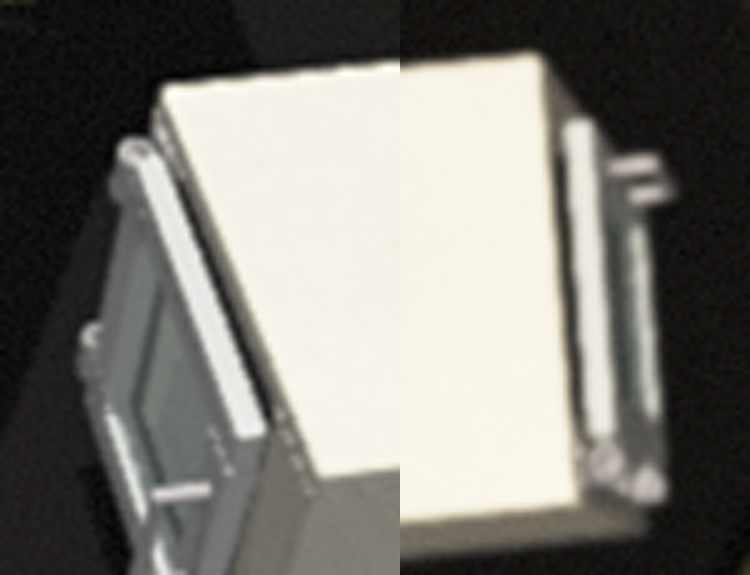

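```bash
python3 - <<'E'
from h import *
S=optics.snapshot('scene');T=optics.snapshot('top')
g=lambda x0,y0,X,Y:(x0+(X+.5)/5-.5,y0+(Y+.5)/5-.5)
def ang(a,b): d=b-a; return np.degrees(np.arctan2(d[1],d[0])).round(2),np.round(a[:2]*1000),np.round(b[:2]*1000)
t=lambda X,Y,z:atz(T,g(195,120,X-400,Y),z); s=lambda X,Y,z:atz(S,g(390,130,X,Y),z)
print('T bar',ang(t(600,432,.248),t(578,122,.248)),'roof',ang(t(580,495,.258),t(545,55,.258)))
print('S bar outer',ang(s(143,155,.248),s(240,437,.248)),'S roof',ang(s(160,88,.258),s(316,475,.258)))
im=T['frame'];m=np.zeros(im.shape[:2],np.uint8);m[140:210,306:320]=0
# subpixel centroid columns of bar per row
pts=[]
for r in range(147,205):
    row=im[r,305-0-0:325].astype(float).mean(1) if 0 else im[r,226:238].astype(float).mean(1)
    w=np.clip(row-110,0,None)
    # keep bar only: columns after the darkest gap
    k=np.argmin(row[:6]); w[:k]=0; pts.append(atz(T,(226+(w*np.arange(12)).sum()/w.sum(),r),.248)[:2])
pts=np.array(pts);c=np.polyfit(pts[:,0],pts[:,1],1);res=pts[:,1]-np.polyval(c,pts[:,0]);ok=abs(res)<.003;c=np.polyfit(pts[ok,0],pts[ok,1],1)
print('bar fit yaw',np.degrees(np.arctan(c[0])),ok.sum(),'y at x=.58',np.polyval(c,.58), 'expected',.0749+(.58-.4877)*np.tan(np.radians(7)))
E
```

```text
T bar (np.float64(6.49), array([502.,  78.]), array([668.,  97.])) roof (np.float64(7.03), array([468.,  85.]), array([701., 114.]))
S bar outer (np.float64(5.45), array([503.,  75.]), array([674.,  91.])) S roof (np.float64(7.14), array([467.,  87.]), array([703., 117.]))
bar fit yaw 6.6949517825802936 58 y at x=.58 0.0865227839411332 expected 0.08623301497133808
```

```bash
python3 - <<'E'
import cv2,numpy as np
a=cv2.imread('pics/s9.png',0).astype(np.float32);b=cv2.imread('pics/s10.png',0).astype(np.float32)
for R in((405,215,450,275),(500,180,545,280)):
    x0,y0,x1,y1=R
    print(cv2.phaseCorrelate(cv2.Laplacian(a[y0:y1,x0:x1],cv2.CV_32F,ksize=3),cv2.Laplacian(b[y0:y1,x0:x1],cv2.CV_32F,ksize=3)))
E
```

```text
((-0.45097729600458436, 0.35490579106452813), 0.4766267020614059)
((0.4613574359034125, 0.045520175149590614), 0.9596767328050402)
```

```bash
python3 - <<'E'
from h import *
st(); print(order.job_done())
E
```

```text
{'t': 23.57, 'ee_pos': [0.6581, -0.1996, 0.3469], 'eef_rot': [179.87, -0.05, -172.56], 'force': [0.12, 0.18, 0.34], 'wrist_torque': [0.04, 0.03, -0.05], 'qpos': [-21.3789, 9.1972, 79.7134, 0.0916, 91.1926, -118.8142]} 0.0003881517039911046
the job is handed in; nothing more can be done
None
```

The door is hung on both hinge pins, swung shut and released. I handed the job in at 23.6 s of the allowed 67 s.

- **Fitting:** I pinched the door by its top bar, lifted it straight out of the rack and lowered it in 1–2 mm steps. Both knuckles slid over the pins without a bump. The descent stopped exactly at the expected home height, and no weight was left on the gripper after I opened it.
- **Closing:** I swung it with the fingers loosely straddling the bar. Then I pushed it on slowly with shut fingers until it stopped on the seal, with about 1.7 N of reaction. The gripper is now well clear of everything.
- **How far shut:** The top camera puts the door about 0.3–0.5° short of parallel with the cabinet front. A rougher scene-camera line put it about 1.7° short. Comparing pictures before and after I let go suggested about 1 mm of spring-back at the free edge, but that check is within its own noise.
- **Bystanders:** The mould, the small tree and the bottle look unchanged in both cameras. The big tree's patch changed in the top picture. I put that down to the arm or its shadow over it, because the scene camera shows almost no change there.

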